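# Move a pick basket to the packing stand and slide it home under the keeper

### The job

Take the hanging basket off its stand by the handle and, carrying it level with its two cartons inside and never setting it down, hang both its hooks on the bar of the other stand, on the open stretch beside the keeper. Feel for the bar as you lower it, because its height is set by hand, then slide the basket gently along the bar under the keeper until its hook is up against the stop, and let go. Do not press or shove hard on that stand, and leave the other things on the table alone.

Things in the scene. Friction and masses are not known exactly. Their poses are not given: they have to be found in the camera images.
- handle (a point): Centre of the basket's black handle, a straight bar 150 mm long (y), 14 wide (x), 20 tall (z); grip it at its middle from above, across the 14 mm. Axes are the basket's: z up, +x to its back (hook side), y along its length. Fingers here stay above the bars of the stands.
- basket: The grey basket, about 0.4 kg: tray 100 x 150 x 70 mm (x, y, z), outer faces at x = +-50, y = +-75. Origin in the middle of its underside, 165 mm below the handle's centre.
- basket_base (a point): Middle of the basket's underside (the basket's origin), 165 mm straight below the handle's centre; the basket's axes.
- hook (a point): Middle of the underside of the leading (+y) hook's bridge, which rests on the bar: x +58, y +50 mm, 55 mm below the handle's centre. A twin is at y -50. Each hook is 14 mm wide (y); its bridge is 5 mm thick; the gap between its legs spans x +50 to +66 (16 mm); the rear leg ends 18 mm below the bridge's underside.
- stand_a: Stand where the basket hangs at first: dark base plate, two uprights 210 mm apart, a plain steel bar along y, 10 mm thick (x), 16 tall, top 180 mm above the table, no keeper. Origin on the table under the bar's middle; z up, basket on the -x side. A lower strip props the basket's back. Lift straight up 25 mm or more to unhook. Fixed.
- stand_b: Receiving stand, alike but with a keeper at the bar's +y end. Origin on the table under the bar's centre line (x = 0); z up, y along the bar, basket hangs on the -x side with its y axis along the stand's. Uprights at y -116 and +84 mm. Fixed and rigid: 3 to 10 N of push is enough to feel it; 25 N is too hard.
- bar_b (a point): Nominal top of the receiving bar, 190 mm above stand_b's origin. Bar, strip and keeper are one carriage clamped by hand up to 10 mm higher or lower than this point tells (not reported: feel for it). Bar 10 mm thick (x), from y -113 to +70. Hang the basket with its handle 59 mm to -x of this line (2 mm play each way) and at y about -30.
- stop_b (a point): Nominal point on the stop's face at the bar's top (stand_b y +70 mm; its height errs as bar_b). The keeper lip reaches back from it over the bar to y +45; 28 mm wide, underside 8.5 and top 28.5 mm above the bar's top: hooks pass only riding on the bar or under 3.5 mm above it. Home, the leading hook's edge (57 mm from the handle's middle) touches the stop: handle at y +13.
- strip_b (a point): Nominal middle of the front face of stand_b's lower strip, 95 mm below the bar's top and 6.5 mm to -x of its centre line (height errs as bar_b). The basket's back leans on it after release, tipping under 3 degrees.
- carton1_mid (a point): Centre of a small white carton, 44 x 44 x 56 mm, 60 g, standing loose in the basket.
- carton2_mid (a point): Centre of the second such carton in the basket.
- tape_roll_mid (a point): Bystander: cardboard core ring, 76 mm across, 48 mm tall, on the table between the stands; centre.
- white_box_mid (a point): Bystander: white box 70 x 90 x 60 mm; centre.
- stapler_mid (a point): Bystander: desk stapler 130 x 34 x 38 mm; centre.

How it is judged (in metres and radians):
On the way, in this order (a step that is already met when the one before it is completed fails the run):
1. the basket is lifted off its first stand in the gripper (contact force between basket and stand_a below 0.05 N and contact force between basket and the fingers above 1 N and z of handle in the frame of stand_a above 0.255 m), for 0.1 s.
2. its hooks are over the receiving bar, short of the keeper (z of handle in the frame of stand_b below 0.262 m and y of handle in the frame of stand_b between -0.08 and 0 m and x of handle in the frame of stand_b between -0.072 and -0.049 m), for 0.05 s.
At the end, for the whole second after the job is handed in: The basket hangs at rest from both hooks on the receiving stand's bar, under the keeper, its leading hook within 4 mm of the stop, level and in line with the bar within 0.1 rad, with both cartons still in it (y of basket_base in the frame of stand_b between 0.009 and 0.018 m and x of basket_base in the frame of stand_b between -0.07 and -0.045 m and z of handle in the frame of stand_b between 0.23 and 0.26 m and contact force between basket and stand_b above 1 N and angle between basket's own z axis and vertical below 0.1 rad and angle between the y axis of basket and the y axis of stand_b, either way round below 0.1 rad and linear speed of basket below 0.01 m/s and distance between each of carton1_mid, carton2_mid and basket_base below 0.085 m); the robot touches nothing.
It fails at once if the basket presses or knocks too hard on the receiving stand (its contact forces there, added up, over 40 N; simply hanging gives about 12 N) (contact force between basket and stand_b above 40 N).
It fails at once if the robot pushes on the receiving stand with more than 10 N (contact force between any of the arm, the fingers and stand_b above 10 N).
It fails at once if the basket tips by more than 0.2 rad (11 degrees) (angle between basket's own z axis and vertical above 0.2 rad).
It fails at once if the basket is set down (its underside lower than 30 mm above the table) (height (world z) of basket_base below 0.03 m).
It fails at once if a bystander is moved by more than 20 mm (distance of any of tape_roll_mid, white_box_mid, stapler_mid from where it was at the start of the episode above 0.02 m).
It also fails if it takes over 56 s, if anything falls off the work surface, if the arm or the gripper's body presses on something with over 40 N, if the wrist force passes 120 N, or if a joint passes its speed limit or range.

### The arm

A 7-joint arm with a two-finger parallel gripper is mounted at the origin on the work surface. World frame = base frame: x ahead of the robot, y to its left, z up, the work surface at z = 0. Lengths are in m, angles in degrees, forces in N, time in s.
With the tool pointing down it reaches from about 0.425 to 0.875 m from the base axis. Payload 4.7 kg.
Tool frame: the origin (TCP) lies between the finger pads; the fingertips stand 19 mm ahead of it and the grasp point (between the pads) is the TCP; x points along the fingers, z is the direction in which the jaws open and shut, and the axes are right-handed (so a half turn about x gives the same grasp; the last joint's range is limited). The gripper opens to 87 mm and grips with 3 to 60 N. Pads are 19 mm wide; open, the fingers measure 117 mm over their backs; the gripper's body (75 mm by 190 mm) begins 51 mm behind the grasp point.
Start: joints at [-71.843, 18.392, -4.016, 83.108, 1.295, 78.541, -3.26], TCP at [0.194, 0.62, 0.202] pointing down, gripper open.
Joint ranges: [-163.93, 163.93], [-17.29, 119.83], [-79.2, 71.16], [3.27, 140.29], [-89.18, 269.18], [5.43, 117.66], [-154.24, 154.24]. Speed limits (degrees/s): [147.25, 147.25, 180, 180, 180, 180, 180].

### API

Orientations are given as [roll, pitch, yaw] about the fixed x, y, z axes, in that order (R = Rz(yaw) Ry(pitch) Rx(roll)).
In Python, from cell import monitor, read_camera, camera_model, env, regions_of gives the robot as it stands. The module is installed in compiled form; this text tells all that it offers.
- The arm moves only by the tool step_arm, never from a script. Its argument "deltas" is a list of rows, each a list of 5 numbers: the gripper's target within -1 to 1 (fully open at 1, half-way at 0, shut at -1), then the shift along the tool's x, y, z in m, then the turn about the tool's x in degrees. A call has 1 to 12 rows; each row is the pose to reach, as a shift and turn from the pose commanded when the call began, along the tool's axes at that moment; what a row does not reach only later rows make up. A row lasts 1/8 s, in which the tool goes at most 62.5 mm and 10.7 degrees, less where a joint would pass 70% of its speed; a pose out of reach is approached as far as the arm can. A call with a gripper value outside its range is refused whole. The fingers move at their own pace and stop on an object; "newtons" is the grip in N (left out, the last holds). Time passes only in rows, so rows that repeat a pose let the fingers close. It gives the time, the measured TCP pose, the force and the opening at its end, in the units of the state.
- monitor.get_obs(): the state, without advancing time (a new reading comes with each control period).
- read_camera(name): name is "side" or "top"; returns (picture, depth): 480x640x3 uint8, red, green, blue; 480x640 float32, m along the optical axis (not along the pixel's ray), 0 where there is no reading.
- camera_model(name): a dict with "fx", "fy", "cx", "cy" (pixels), "k1" (the pictures are not rectified: a ray, as slopes to the right and down, at radius r is drawn at 1 + k1 r^2 times it, then the intrinsics apply), "xyz" and "attitude" of the camera in the world. Camera axes: x right, y down, z forward; pixel columns grow to the right and rows downward; lengths in m; the calibration is good to about 2 mm. A picture is of the moment at which its call begins. camera_model takes no time and is no camera call.
- env.sign_off(): hands the job in, once; it reports no verdict.
Trained networks look in the newest picture that a camera, given by its name, has taken for a name from the list of things; names that differ only in an ending like _2 or _b are one class to them, and where a whole thing is asked for, a point or a joint stands for the part that bears it (a point fixed in the world has none). Each returns a list of dicts, best first, with "p" (0 to 1); they miss things now and then, are a little off and sometimes report something else, mostly with a low value. They report only what shows in the picture. A call takes as long as a camera call.
- regions_of(camera, thing): "pixels" (480x640 bool, what is visible of it) and "pixel" ([column, row] in pixels, amid what is visible of it).
The state is a dict: "time_s": time; "qpos": joint angles; "joint_velocities": joint speeds; "effort": joint torques, N m; "tool_pos": TCP position; "tool_rot": TCP orientation; "force": force on the tool from outside, world axes, zero at the start; "wrist_torque": the same for the moment, N m; "grip_width": finger opening in m.
Only numpy, scipy, OpenCV 4.12 (cv2) and the standard library are available. Lean on these libraries where they do the work, as an engineer would, in place of code of your own. Each camera call takes 0.05 s, during which the arm holds its last target. There are 200 camera calls.

## Working session

There is one attempt and no reset: what is moved stays moved. The work goes in short steps, Python scripts to look and compute and a tool call to move; the robot and the scene stay as the last step left them, time stands still between calls to the robot, and variables do not carry over. Pictures are saved under pics/ and viewed, about 8 in all and at most 12, crops included, and the job is handed in when it is done.

Besides the shell and the picture viewer there is one more tool, called after ">>>" as name([rows], argument=value, ...), one row to a line, values as JSON. step_arm: Moves the arm, as the interface text tells. Its arguments: {"type":"object","properties":{"deltas":{"type":"array"},"newtons":{"type":"number"}},"required":["deltas"]}

```bash
mkdir -p pics; cat > h.py <<'E'
import numpy as np, cv2
from scipy.spatial.transform import Rotation as R
from cell import monitor, read_camera, camera_model, env, regions_of
def shot(n,f=None):
    im,d=read_camera(n)
    if f: cv2.imwrite('pics/'+f,im[:,:,::-1])
    return im,d
def cloud(n,d):
    m=camera_model(n); K=np.array([[m['fx'],0,m['cx']],[0,m['fy'],m['cy']],[0,0,1.]])
    v,u=np.mgrid[:480,:640]
    p=cv2.undistortPoints(np.stack([u,v],-1).reshape(-1,1,2).astype(float),K,np.array([m['k1'],0,0,0.])).reshape(480,640,2)
    c=np.dstack([p*d[...,None],d]).reshape(-1,3)
    W=R.from_euler('xyz',m['attitude'],degrees=True).apply(c)+m['xyz']
    return W.reshape(480,640,3)
E
python3 - <<'E'
from h import *
print(monitor.get_obs())
for n in('top','side'):
    print(camera_model(n)); im,d=shot(n,n+'0.png'); W=cloud(n,d)
    print(np.median(W[d>0],0))
    for t in('handle','basket','stand_a','stand_b','carton1_mid','tape_roll_mid','white_box_mid','stapler_mid'):
        for r in regions_of(n,t)[:3]:
            k=r['pixels']&(d>0); P=W[k]
            print(n,t,round(r['p'],2),np.round(r['pixel']),k.sum(),np.median(P,0).round(3) if len(P) else '',np.percentile(P,[2,98],axis=0).round(3).tolist() if len(P) else '')
E
```

```text
{'time_s': 0.0, 'qpos': array([-71.84346671,  18.43774066,  -4.01341689,  83.17500945,
         1.29475068,  78.54030946,  -3.25964575]), 'joint_velocities': array([-0.01139949, -0.0352816 ,  0.03707334,  0.05791193, -0.03953801,
        0.00779655,  0.0725257 ]), 'effort': array([ 4.11750925e-04, -4.91276872e+01, -4.03775359e-01, -3.12528992e+01,
       -6.39540888e-02,  4.35813633e-02,  1.71979000e-04]), 'tool_pos': array([0.19371598, 0.61984422, 0.20067527]), 'tool_rot': array([-176.717702  ,   89.89198271, -104.06618555]), 'force': array([-0.40059829, -0.56955754, -0.07495138]), 'wrist_torque': array([-0.01407747, -0.00037482,  0.03564246]), 'grip_width': 0.08660317172734724}
{'fx': 468.54281572297594, 'fy': 468.54281572297594, 'cx': 317.91622825487144, 'cy': 243.9232126396732, 'k1': -0.05323121233202968, 'xyz': array([ 0.52548619, -0.01449054,  1.17905343]), 'attitude': array([-175.28559207,   -0.24749634,  -89.07854863])}
[ 6.31528805e-01 -2.22412620e-02 -3.05694965e-04]
top handle 0.56 [193. 292.] 2743 [0.494 0.263 0.1  ] [[0.436, 0.181, 0.071], [0.554, 0.339, 0.246]]
top bask
[... 1788 characters left out ...]
] [[0.517, 0.166, 0.007], [0.632, 0.389, 0.181]]
side carton1_mid 0.71 [331. 357.] 814 [0.52  0.247 0.127] [[0.504, 0.211, 0.078], [0.534, 0.253, 0.131]]
side tape_roll_mid 0.71 [393. 298.] 1448 [0.454 0.011 0.029] [[0.42, -0.037, 0.002], [0.488, 0.034, 0.048]]
side tape_roll_mid 0.37 [352. 218.] 4554 [ 0.581 -0.124  0.096] [[0.543, -0.319, 0.007], [0.626, -0.094, 0.209]]
side white_box_mid 0.6 [273. 238.] 1726 [ 0.74  -0.112  0.049] [[0.704, -0.181, 0.001], [0.79, -0.084, 0.061]]
side stapler_mid 0.55 [233. 315.] 1489 [0.739 0.104 0.029] [[0.684, 0.071, -0.0], [0.806, 0.127, 0.038]]
side stapler_mid 0.31 [276. 236.] 1738 [ 0.739 -0.111  0.049] [[0.704, -0.177, 0.001], [0.79, -0.084, 0.061]]
```

View pics/top0.png

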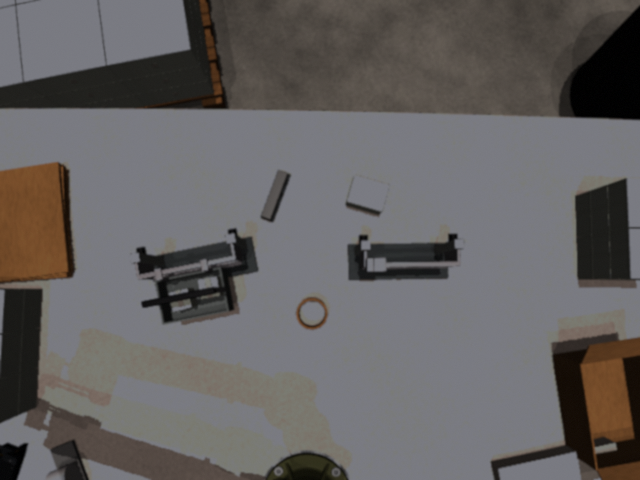

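View pics/side0.png

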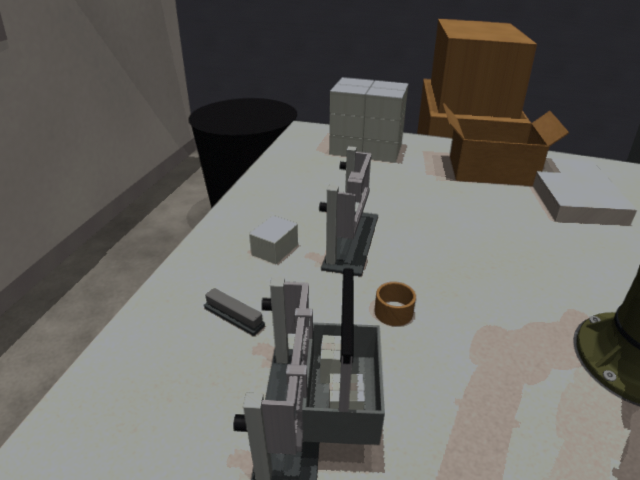

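```bash
python3 - <<'E'
from h import *
def rect(P,l):
    (c,s,a)=cv2.minAreaRect(P[:,:2].astype(np.float32)*1000); print(l,len(P),np.round(c,1),np.round(s,1),round(a,2),'z med',np.median(P[:,2]).round(4))
    q=P[:,:2]-P[:,:2].mean(0); w,v=np.linalg.eigh(q.T@q); print('   mean',P.mean(0).round(4),'axis',np.degrees(np.arctan2(v[1,1],v[0,1])).round(2))
for n in('top','side'):
    im,d=shot(n); W=cloud(n,d); ok=d>0
    def box(x0,x1,y0,y1,z0,z1): return W[ok&(W[...,0]>x0)&(W[...,0]<x1)&(W[...,1]>y0)&(W[...,1]<y1)&(W[...,2]>z0)&(W[...,2]<z1)]
    print(n)
    rect(box(.4,.6,.15,.4,.232,.26),'handle')
    rect(box(.5,.66,.1,.42,.172,.19),'barA')
    B=box(.5,.66,-.36,-.05,.15,.26)
    print(np.histogram(B[:,2],bins=np.arange(.15,.26,.005)))
    rect(box(.5,.66,-.36,-.05,.17,.2),'barB')
    rect(box(.5,.66,-.36,-.05,.2,.25),'lipB')
    rect(box(.5,.66,-.36,-.05,.004,.02),'plateB')
    rect(box(.5,.66,.1,.42,.004,.02),'plateA')
E
```

```text
top
handle 537 [492.4 260.2] [ 14.4 151. ] 12.76 z med 0.2445
   mean [0.4923 0.2593 0.2442] axis 102.62
barA 886 [547.5 262.7] [117.5 231.4] 12.29 z med 0.1807
   mean [0.5636 0.268  0.1808] axis 101.92
(array([ 97,  38,  21,  26,  26,  43, 359, 115, 149,  10,   8,  54, 200,
         7,   0,   0,   0,   0,   0,   0,   0,   0]), array([0.15 , 0.155, 0.16 , 0.165, 0.17 , 0.175, 0.18 , 0.185, 0.19 ,
       0.195, 0.2  , 0.205, 0.21 , 0.215, 0.22 , 0.225, 0.23 , 0.235,
       0.24 , 0.245, 0.25 , 0.255, 0.26 ]))
barB 702 [ 587.5 -218.3] [ 65.6 221.8] 1.77 z med 0.1841
   mean [ 0.5842 -0.2301  0.185 ] axis 91.13
lipB 269 [ 566.7 -137.6] [27.1 39.2] 0.8 z med 0.2112
   mean [ 0.5663 -0.1376  0.2112] axis 93.27
plateB 2657 [ 579.8 -203.8] [158.1 306.1] 0.22 z med 0.0099
   mean [ 0.5815 -0.2174  0.0098] axis 92.24
plateA 1751 [582.1 260.2] [319.8 155.2] 89.79 z med 0.0096
   mean [0.5863 0.2461 0.0096] axis 89.21
side
handle 1130 [493.8 263.9] [ 14.1 150. ] 12.61 z med 0.2436
   mean [0.4911 0.2757 0.243 ] axis 102.48
barA 2166 [574.1 270. ] [ 67.2 231.9] 12.38 z med 0.1794
   mean [0.5625 0.2927 0.1796] axis 101.0
(array([146, 102, 101, 116, 131, 136, 218,  89,  99,  39,  41, 126,  36,
         0,   0,   0,   0,   0,   0,   0,   0,   0]), array([0.15 , 0.155, 0.16 , 0.165, 0.17 , 0.175, 0.18 , 0.185, 0.19 ,
       0.195, 0.2  , 0.205, 0.21 , 0.215, 0.22 , 0.225, 0.23 , 0.235,
       0.24 , 0.245, 0.25 , 0.255, 0.26 ]))
barB 712 [ 589.4 -215.1] [ 65.8 223.6] 1.92 z med 0.1813
   mean [ 0.5875 -0.1857  0.1823] axis 92.94
lipB 203 [ 567.5 -135.1] [28.1 41.4] 0.39 z med 0.2088
   mean [ 0.5668 -0.131   0.2076] axis 87.52
plateB 1601 [ 585.7 -217.5] [ 90.2 253.8] 1.81 z med 0.0092
   mean [ 0.5729 -0.1853  0.0092] axis 84.14
plateA 2353 [572.5 262.3] [ 90.3 245. ] 12.64 z med 0.009
   mean [0.5654 0.2988 0.0092] axis 116.84
```

Top view: basket with dark handle at (193,292) on the left stand (A, bar ~y 260). On the right, stand B has its keeper at (375,265) and its tape, white box and stapler nearby. The side view agrees, with the keeper at B's near (+y world) end. Next, precise fits.

```bash
cat >> h.py <<'E'
def merged(ns=('top','side')):
    L=[]
    for n in ns:
        im,d=shot(n); W=cloud(n,d); L.append(W[d>0])
    return L
E
python3 - <<'E'
from h import *
M=monitor.get_obs(); T=R.from_euler('xyz',M['tool_rot'],degrees=True).as_matrix(); print('tool axes cols\n',T.round(4))
for n,P in zip(('top','side'),merged()):
    print(n)
    for lab,c,yaw,z0,z1 in(('A',(.58,.26),12.5,.174,.186),('B',(.566,-.21),1.8,.174,.189)):
        r=np.radians(yaw); ex=np.array([np.cos(r),np.sin(r)]); ey=np.array([-ex[1],ex[0]])
        q=(P[:,:2]-c); x=q@ex; y=q@ey; z=P[:,2]
        s=(z>z0)&(z<z1)&(abs(y)<.13)&(abs(x)<.06)
        print(lab,'x edges hist',np.histogram(x[s],bins=np.arange(-.06,.061,.005))[0])
        if lab=='B':
            s=s&(abs(x)<.012)&(y<.03)&(y>-.08)
            k=np.polyfit(y[s],x[s],1); print(s.sum(),'fit',k,'x range',np.percentile(x[s],[1,99]),'z',np.median(z[s]), 'zhist',np.histogram(z[s],bins=np.arange(.174,.19,.002))[0])
            for nm,a,b in(('lip',.2,.22),('bar',.176,.189),('all hi',.17,.25)):
                s=(z>a)&(z<b)&(abs(y)<.14)&(abs(x)<.02); print(nm,'y',np.percentile(y[s],[1,99]).round(4),'x',np.percentile(x[s],[1,99]).round(4),np.median(z[s]))
            s=(z>.12)&(abs(y)<.14)&(x>.01)&(x<.08); print('uprights y hist',list(zip(np.arange(-.14,.14,.01).round(2),np.histogram(y[s],bins=np.arange(-.14,.145,.01))[0])), 'maxz',z[s].max())
            s=(z>.004)&(z<.016)&(abs(y)<.2)&(abs(x)<.1); print('plate',cv2.minAreaRect((P[s][:,:2]*1000).astype(np.float32)),np.percentile(y[s],[1,99]),np.percentile(x[s],[1,99]))
E
```

```text
tool axes cols
 [[ 1.000e-04 -9.545e-01  2.981e-01]
 [ 0.000e+00  2.981e-01  9.545e-01]
 [-1.000e+00 -0.000e+00  1.000e-04]]
top
A x edges hist [  0   0   0   0  29  22 208 225  70  17  17  16  15  32  47  50  44  27
   0   0   0   0   0   0]
B x edges hist [  0   0   0   0   0   0   0   0   0   5   3  94 187  94  15  15  16  16
  27   9  10   8   7   0]
241 fit [-0.00822101  0.00206311] x range [-0.00255011  0.00733946] z 0.18340516085509417 zhist [ 2  1  6 38 98 81 13  2]
lip y [0.0529 0.0917] x [-0.0107  0.0163] 0.2116285748230181
bar y [-0.1124  0.0937] x [-0.0071  0.0181] 0.1835303161192744
all hi y [-0.1112  0.0946] x [-0.0107  0.0181] 0.18491917749804093
uprights y hist [(np.float64(-0.14), np.int64(0)), (np.float64(-0.13), np.int64(3)), (np.float64(-0.12), np.int64(76)), (np.float64(-0.11), np.int64(210)), (np.float64(-0.1), np.int64(79)), (np.float64(-0.09), np.int64(0)), (np.float64(-0.08), np.int64(0)), (np.float64(-0.07), np.int64(0)), (np.float64(-0.06), np.int64(0)), (np.float64(-0.05), np.int64(0)), (np.float64(-0.04), np.int64(0)), (np.float64(-0.03), np.int64(0)), (n
[... 1682 characters left out ...]
2), np.int64(0)), (np.float64(-0.01), np.int64(0)), (np.float64(0.0), np.int64(0)), (np.float64(0.01), np.int64(0)), (np.float64(0.02), np.int64(0)), (np.float64(0.03), np.int64(0)), (np.float64(0.04), np.int64(0)), (np.float64(0.05), np.int64(5)), (np.float64(0.06), np.int64(9)), (np.float64(0.07), np.int64(14)), (np.float64(0.08), np.int64(44)), (np.float64(0.09), np.int64(538)), (np.float64(0.1), np.int64(295)), (np.float64(0.11), np.int64(0)), (np.float64(0.12), np.int64(0)), (np.float64(0.13), np.int64(0))] maxz 0.21114934131416835
plate ((572.798828125, -169.94281005859375), (142.41549682617188, 338.2302551269531), 15.736927032470703) [-0.12662154  0.18374949] [-0.0920074   0.06153665]
```

>>> step_arm([
  [1,-0.06,-0.02,-0.013,4],
  [1,-0.12,-0.06,-0.04,10],
  [1,-0.12,-0.11,-0.07,20],
  [1,-0.12,-0.16,-0.1,30],
  [1,-0.12,-0.21,-0.135,38],
  [1,-0.12,-0.26,-0.168,46],
  [1,-0.12,-0.31,-0.2,52],
  [1,-0.12,-0.35,-0.226,56],
  [1,-0.12,-0.38,-0.245,60],
  [1,-0.12,-0.392,-0.2525,60],
  [1,-0.12,-0.392,-0.2525,60],
  [1,-0.12,-0.392,-0.2525,60],
], newtons=30)

```text
time_s: 2.6
tool_pos: [0.4914, 0.2648, 0.3216]
tool_rot: [130.1, 89.9, 143.0]
force: [-0.3, -0.2, 0.3]
grip_width: 0.087
```

```bash
python3 - <<'E'
from h import *
M=monitor.get_obs(); T=R.from_euler('xyz',M['tool_rot'],degrees=True).as_matrix()
print(M['tool_pos'],T.round(4),M['qpos'],M['time_s'],M['force'])
d=np.array([.493,.262,.24])-M['tool_pos']; print('to handle, tool axes',T.T@d)
im,dd=shot('side','side1.png')
E
```

```text
[0.49144691 0.26480154 0.32155173] [[-9.000e-04 -2.229e-01  9.748e-01]
 [ 7.000e-04  9.748e-01  2.229e-01]
 [-1.000e+00  8.000e-04 -7.000e-04]] [-48.01565884   5.20774816  18.53494607  85.57854788  -1.71153847
  89.50783446 -16.6574126 ] 2.6 [-0.26640985 -0.21669904  0.27359692]
to handle, tool axes [ 0.08154845 -0.00314614  0.00094756]
```

>>> step_arm([
  [1,0.03,-0.003,0.001,0],
  [1,0.06,-0.003,0.001,0],
  [1,0.075,-0.003,0.001,0],
  [1,0.0815,-0.003,0.001,0],
  [1,0.0815,-0.003,0.001,0],
  [-1,0.0815,-0.003,0.001,0],
  [-1,0.0815,-0.003,0.001,0],
  [-1,0.0815,-0.003,0.001,0],
  [-1,0.0815,-0.003,0.001,0],
  [-1,0.0815,-0.003,0.001,0],
  [-1,0.0815,-0.003,0.001,0],
], newtons=45)

```text
time_s: 4.03
tool_pos: [0.4944, 0.2598, 0.2403]
tool_rot: [57.1, 90.0, 69.7]
force: [0.8, -0.0, -0.3]
grip_width: 0.0351
```

>>> step_arm([
  [-1,0,0,0,0],
  [-1,0,0,0,0],
  [-1,0,0,0,0],
  [-1,0,0,0,0],
])

```text
time_s: 4.53
tool_pos: [0.4944, 0.2598, 0.2403]
tool_rot: [17.2, 90.0, 29.9]
force: [1.4, 0.1, 0.1]
grip_width: 0.0015
```

```bash
python3 - <<'E'
from h import *
im,dd=shot('side'); cv2.imwrite('pics/side2.png',cv2.resize(im[200:480,160:520,::-1],None,fx=2,fy=2))
E
```

```text
(no output)
```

View pics/side2.png

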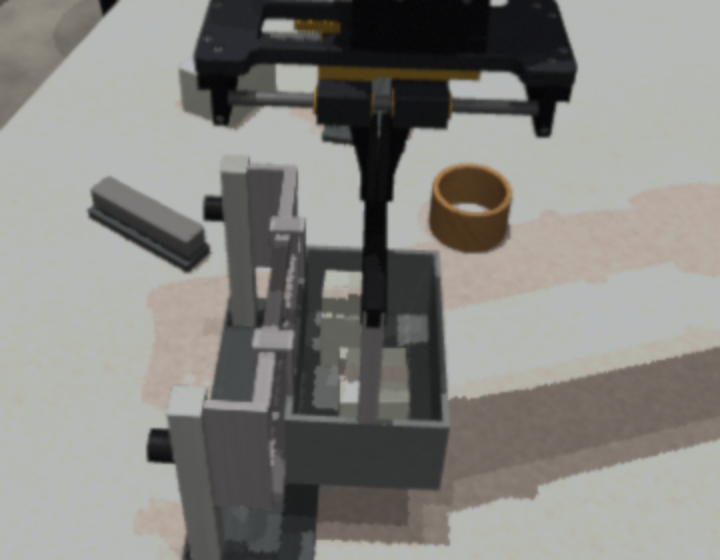

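The fingers read 1.5 mm apart where the handle is 14 mm wide, so they may have missed it. I'll measure with depth.

```bash
python3 - <<'E'
from h import *
M=monitor.get_obs(); print(M['grip_width'],M['tool_pos'])
r=np.radians(12.7); ex=np.array([np.cos(r),np.sin(r)]); ey=np.array([-ex[1],ex[0]])
for n in('top','side'):
    im,d=shot(n); W=cloud(n,d); P=W[d>0]
    q=P[:,:2]-M['tool_pos'][:2]; x=q@ex;y=q@ey;z=P[:,2]
    for a in np.arange(-.09,.09,.01):
        s=(y>a)&(y<a+.01)&(abs(x)<.03)&(z>.18)&(z<.30)
        if s.sum()>5: print(n,round(a,2),s.sum(),'x',np.percentile(x[s],[5,50,95]).round(4),'z',np.percentile(z[s],[2,50,98]).round(4))
E
```

```text
0.0008953128852197248 [0.49437822 0.25981546 0.24030213]
top -0.08 52 x [-0.0079 -0.0026  0.0026] z [0.1818 0.2234 0.2485]
top -0.07 34 x [-0.0084 -0.0018  0.0039] z [0.2408 0.2443 0.2471]
top -0.06 37 x [-0.0087 -0.0027  0.0039] z [0.2383 0.2447 0.2467]
top -0.05 36 x [-0.0082 -0.0021  0.0041] z [0.2403 0.2446 0.2479]
top -0.04 39 x [-0.0088 -0.0026  0.004 ] z [0.2322 0.2446 0.2473]
top -0.03 33 x [-0.0081 -0.0018  0.0043] z [0.2375 0.2444 0.2477]
top -0.02 38 x [-0.0083 -0.0007  0.0047] z [0.2391 0.2449 0.2641]
top -0.01 17 x [-0.0025 -0.0001  0.004 ] z [0.2422 0.2449 0.2995]
side -0.01 67 x [-0.0065  0.0002  0.0068] z [0.2409 0.2438 0.2851]
side -0.0 204 x [-0.0052  0.0001  0.0059] z [0.2415 0.2706 0.2992]
side 0.01 420 x [-0.0087  0.0011  0.0104] z [0.2419 0.2782 0.2994]
side 0.02 69 x [-0.0064 -0.0005  0.0064] z [0.2405 0.2439 0.2452]
side 0.03 83 x [-0.0062  0.0006  0.0073] z [0.241  0.2438 0.2454]
side 0.04 86 x [-0.0063  0.0005  0.0071] z [0.2409 0.2435 0.2452]
side 0.05 86 x [-0.0063  0.0004  0.007 ] z [0.2409 0.2434 0.2448]
side 0.06 91 x [-0.0063  0.0004  0.0068] z [0.2386 0.2434 0.2447]
side 0.07 489 x [-0.0052  0.0004  0.0063] z [0.1819 0.2197 0.2442]
```

```bash
python3 - <<'E'
from h import *
M=monitor.get_obs()
r=np.radians(12.7); ex=np.array([np.cos(r),np.sin(r)]); ey=np.array([-ex[1],ex[0]])
im,d=shot('side'); W=cloud('side',d); P=W[d>0]
q=P[:,:2]-M['tool_pos'][:2]; x=q@ex;y=q@ey;z=P[:,2]
for a in np.arange(.2,.32,.005):
    s=(z>a)&(z<a+.005)&(abs(x)<.05)&(abs(y)<.03)
    if s.sum()>3: print(round(a,3),s.sum(),'x',np.percentile(x[s],[2,50,98]).round(4),'y',np.percentile(y[s],[2,50,98]).round(4))
c=im[250:370,290:410,::-1].astype(float); c=255*(np.clip(c/120,0,1))**.5
cv2.imwrite('pics/c3.png',cv2.resize(c.astype(np.uint8),None,fx=5,fy=5,interpolation=cv2.INTER_CUBIC))
E
```

```text
0.24 255 x [-0.0065  0.0006  0.0068] y [-0.0073  0.0114  0.0293]
0.245 10 x [-0.0039 -0.001   0.0034] y [-0.0045  0.0178  0.0275]
0.26 52 x [-0.0077  0.0015  0.0096] y [-0.0014  0.0104  0.0131]
0.265 55 x [-0.0075  0.0005  0.0098] y [-0.0021  0.0107  0.0123]
0.27 52 x [-0.0073  0.0018  0.0099] y [0.0088 0.0101 0.0121]
0.275 45 x [-0.0082 -0.0002  0.0089] y [0.0086 0.0109 0.0126]
0.28 69 x [-0.0086  0.0001  0.0098] y [0.0012 0.0106 0.0127]
0.285 70 x [-0.0094  0.0002  0.0104] y [-0.0051  0.0103  0.0125]
0.29 67 x [-0.0106 -0.0006  0.0116] y [0.0088 0.011  0.0125]
0.295 78 x [-0.0115  0.0017  0.0129] y [0.0087 0.0109 0.0126]
0.3 77 x [-0.0124  0.0019  0.0141] y [0.0089 0.0109 0.0125]
0.305 157 x [-0.0132  0.0001  0.0142] y [-0.0077  0.0099  0.0121]
0.31 93 x [-0.0141 -0.001   0.0157] y [-0.0072  0.0113  0.0126]
0.315 6 x [-0.01   -0.0051 -0.0042] y [0.0011 0.012  0.0131]
```

View pics/c3.png

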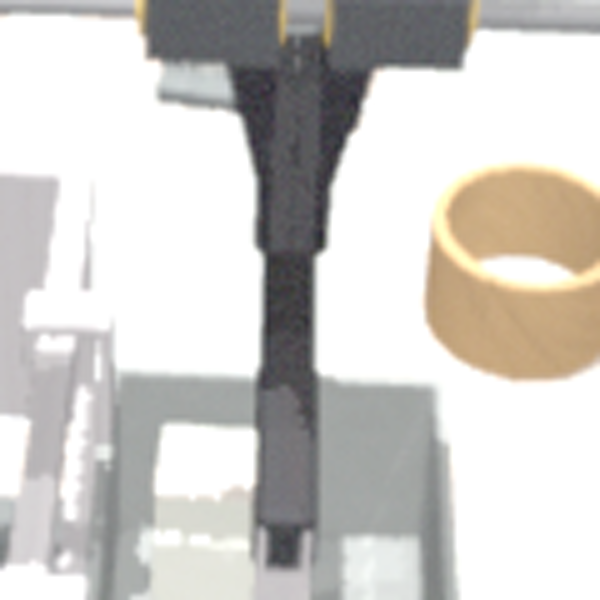

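The crop shows the closed fingers ending at (290,248), above the handle's top. Depth puts the tips at z≈0.260, while the reported TCP (0.240) implies 0.221. So the real fingertips sit about 39 mm higher than the pose report says. I'll open, then check the tip height against the depth before and during the descent.

>>> step_arm([
  [1,0,0,0,0],
  [1,0,0,0,0],
  [1,0,0,0,0],
  [1,0,0,0,0],
  [1,0,0,0,0],
  [1,0,0,0,0],
  [1,0,0,0,0],
  [1,0,0,0,0],
  [1,0.01,0,-0.001,0],
  [1,0.02,0,-0.001,0],
  [1,0.02,0,-0.001,0],
])

```text
time_s: 6.1
tool_pos: [0.4925, 0.2592, 0.2187]
tool_rot: [-159.7, 89.9, -147.1]
force: [-0.2, -0.1, -0.3]
grip_width: 0.0868
```

```bash
cat >> h.py <<'E'
def tips(yaw=12.7):
    M=monitor.get_obs(); print(M['time_s'],M['tool_pos'].round(4),M['grip_width'],M['force'].round(1))
    r=np.radians(yaw); ex=np.array([np.cos(r),np.sin(r)]); ey=np.array([-ex[1],ex[0]])
    im,d=shot('side'); W=cloud('side',d); P=W[d>0]
    q=P[:,:2]-M['tool_pos'][:2]; x=q@ex;y=q@ey;z=P[:,2]
    for a in np.arange(.2,.32,.005):
        s=(z>a)&(z<a+.005)&(abs(x)<.08)&(abs(y)<.02)
        o=s&(abs(x)>.01)
        if s.sum()>3: print(round(a,3),s.sum(),'x',np.percentile(x[s],[2,50,98]).round(4),'side fingers',[(k.sum(),np.percentile(x[k],[5,95]).round(3).tolist()) for k in(o&(x<0),o&(x>0)) if k.sum()>2])
E
python3 -c "from h import *; tips()"
```

```text
6.1 [0.4925 0.2592 0.2187] 0.08675760362341296 [-0.2 -0.1 -0.3]
0.235 18 x [-0.0504  0.0007  0.0512] side fingers [(np.int64(9), [-0.05, -0.043]), (np.int64(9), [0.044, 0.051])]
0.24 320 x [-0.0488  0.0016  0.0499] side fingers [(np.int64(31), [-0.051, -0.043]), (np.int64(27), [0.044, 0.052])]
0.245 76 x [-0.0512  0.0022  0.0523] side fingers [(np.int64(31), [-0.051, -0.043]), (np.int64(32), [0.044, 0.052])]
0.25 59 x [-0.0507 -0.0427  0.0523] side fingers [(np.int64(33), [-0.051, -0.043]), (np.int64(26), [0.044, 0.052])]
0.255 55 x [-0.0515 -0.0426  0.0522] side fingers [(np.int64(31), [-0.051, -0.043]), (np.int64(24), [0.044, 0.052])]
0.26 74 x [-0.0515 -0.0426  0.0533] side fingers [(np.int64(39), [-0.051, -0.043]), (np.int64(35), [0.044, 0.053])]
0.265 75 x [-0.0527 -0.0434  0.0543] side fingers [(np.int64(42), [-0.053, -0.043]), (np.int64(33), [0.045, 0.054])]
0.27 65 x [-0.0534 -0.0429  0.0551] side fingers [(np.int64(34), [-0.053, -0.043]), (np.int64(31), [0.045, 0.055])]
0.275 90 x [-0.0549 -0.0424  0.0565] side fingers [(np.int64(47), [-0.055, -0.042]), (np.int64(43), [0.044
[... 201 characters left out ...]
, -0.043]), (np.int64(85), [0.045, 0.057])]
0.29 42 x [-0.0562 -0.0474  0.0586] side fingers [(np.int64(26), [-0.056, -0.047]), (np.int64(16), [0.049, 0.059])]
0.295 22 x [-0.0497 -0.0473  0.0505] side fingers [(np.int64(14), [-0.05, -0.047]), (np.int64(8), [0.049, 0.05])]
0.3 12 x [-0.0491 -0.0472  0.0493] side fingers [(np.int64(10), [-0.049, -0.047])]
0.305 9 x [-0.0473 -0.0472  0.0491] side fingers [(np.int64(5), [-0.047, -0.047]), (np.int64(4), [0.049, 0.049])]
0.31 14 x [-0.0474 -0.0472  0.0491] side fingers [(np.int64(11), [-0.047, -0.047]), (np.int64(3), [0.049, 0.049])]
0.315 14 x [-0.0473 -0.047   0.0491] side fingers [(np.int64(9), [-0.047, -0.047]), (np.int64(5), [0.049, 0.049])]
```

Fingers straddle the handle symmetrically and the tips are at 0.237, which confirms the offset of about 38 mm. I need another 17 mm down.

>>> step_arm([
  [1,0.008,0,0,0],
  [1,0.017,0,0,0],
  [1,0.017,0,0,0],
  [-1,0.017,0,0,0],
  [-1,0.017,0,0,0],
  [-1,0.017,0,0,0],
  [-1,0.017,0,0,0],
  [-1,0.017,0,0,0],
  [-1,0.017,0,0,0],
  [-1,0.017,0,0,0],
  [-1,0.017,0,0,0],
  [-1,0.017,0,0,0],
], newtons=45)

```text
time_s: 7.65
tool_pos: [0.4941, 0.2598, 0.2033]
tool_rot: [7.7, 89.9, 20.4]
force: [2.0, 1.6, -2.4]
grip_width: 0.0135
```

>>> step_arm([
  [-1,0,0,0,0],
  [-1,-0.003,0,0,0],
  [-1,-0.008,0,0,0],
  [-1,-0.015,0,0,0],
  [-1,-0.023,0,0,0],
  [-1,-0.031,0,0,0],
  [-1,-0.04,0,0,0],
  [-1,-0.05,0,0,0],
  [-1,-0.058,0,0,0],
  [-1,-0.06,0,0,0],
  [-1,-0.06,0,0,0],
])

```text
time_s: 9.02
tool_pos: [0.4933, 0.2596, 0.2633]
tool_rot: [76.2, 90.0, 88.9]
force: [-1.2, -0.2, -6.4]
grip_width: 0.0138
```

```bash
python3 - <<'E'
from h import *
im,dd=shot('side'); cv2.imwrite('pics/side4.png',cv2.resize(im[200:480,160:520,::-1],None,fx=2,fy=2))
M=monitor.get_obs(); T=R.from_euler('xyz',M['tool_rot'],degrees=True).as_matrix(); print(M['tool_pos'],M['force'],M['wrist_torque'],M['qpos']);print(T.round(4))
E
```

```text
[0.49319236 0.25952477 0.26300755] [-0.34549069 -1.35465314 -6.1176143 ] [-0.091004    0.04633272 -0.00627704] [-47.68854506   5.58538983  18.66200398  91.75281823  -1.7992065
  82.98559256 -16.23589252]
[[-4.000e-04 -2.190e-01  9.757e-01]
 [-2.000e-04  9.757e-01  2.190e-01]
 [-1.000e+00 -1.000e-04 -5.000e-04]]
```

View pics/side4.png

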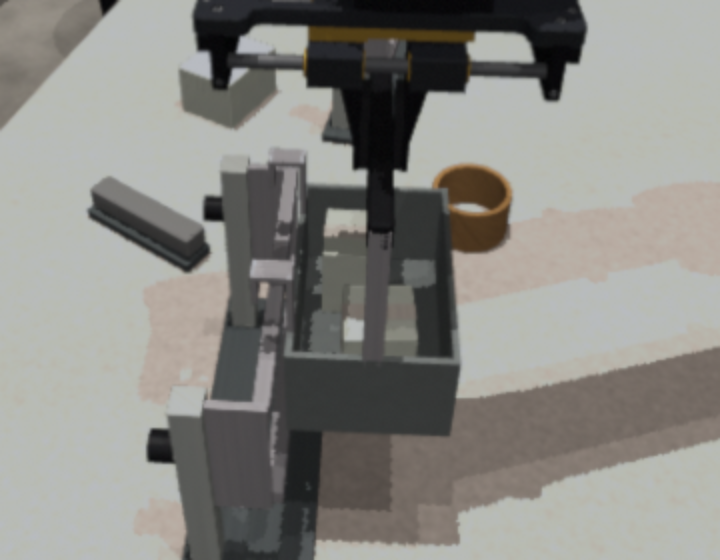

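Lift succeeded: the basket hangs clear in the gripper with both cartons inside, and the wrist force of −6 N matches its weight. Carrying towards stand B in smooth steps.

>>> step_arm([
  [-1,0,-0.004,-0.001,0],
  [-1,0,-0.014,-0.004,0],
  [-1,0,-0.03,-0.008,0],
  [-1,0,-0.051,-0.014,0],
  [-1,0,-0.076,-0.021,0],
  [-1,0,-0.103,-0.028,0],
  [-1,0,-0.13,-0.035,0],
  [-1,0,-0.157,-0.042,0],
  [-1,0,-0.184,-0.05,0],
  [-1,0,-0.208,-0.056,0],
  [-1,0,-0.225,-0.061,0],
  [-1,0,-0.23,-0.062,0],
])

```text
time_s: 10.58
tool_pos: [0.483, 0.0197, 0.2635]
tool_rot: [43.5, 90.0, 55.9]
force: [0.5, 1.3, -6.0]
grip_width: 0.0134
```

>>> step_arm([
  [-1,0,-0.004,-0.001,0.5],
  [-1,0,-0.014,-0.004,1.5],
  [-1,0,-0.03,-0.008,3],
  [-1,0,-0.051,-0.014,4.5],
  [-1,0,-0.076,-0.021,6],
  [-1,0,-0.105,-0.028,7.5],
  [-1,0,-0.135,-0.037,9],
  [-1,0,-0.166,-0.045,10],
  [-1,0,-0.197,-0.054,10.7],
  [-1,0,-0.225,-0.061,10.7],
  [-1,0,-0.246,-0.067,10.7],
  [-1,0,-0.254,-0.0695,10.7],
])

```text
time_s: 12.08
tool_pos: [0.4698, -0.2446, 0.2635]
tool_rot: [-97.3, 89.9, -95.6]
force: [-0.2, 0.1, -6.3]
grip_width: 0.0136
```

>>> step_arm([
  [-1,0,0,0,0],
  [-1,0,0,0,0],
  [-1,0,0,0,0],
])

```text
time_s: 12.45
tool_pos: [0.4714, -0.2403, 0.2632]
tool_rot: [79.2, 90.0, 81.3]
force: [-0.4, 0.7, -6.6]
grip_width: 0.014
```

```bash
cat > meas.py <<'E'
from h import *
M=monitor.get_obs(); T=R.from_euler('xyz',M['tool_rot'],degrees=True).as_matrix(); print(M['time_s'],M['tool_pos'].round(4),M['force'].round(2),M['wrist_torque'].round(3),'\n',T.round(4))
t=M['tool_pos']; yaw=np.degrees(np.arctan2(T[1,2],T[0,2])); print('tool yaw',yaw)
r=np.radians(1.85); ex=np.array([np.cos(r),np.sin(r)]); ey=np.array([-ex[1],ex[0]])
O=np.array([.5689,-.1999]); print('tool in standB',(t[:2]-O)@ex,(t[:2]-O)@ey)
for n in('top','side'):
    im,d=shot(n,f'{n}_m.png'); W=cloud(n,d); P=W[d>0]
    q=P[:,:2]-O; x=q@ex;y=q@ey;z=P[:,2]; tx=(t[:2]-O)@ex; ty=(t[:2]-O)@ey
    # handle: points within 14mm of tool x, z near top
    s=(abs(x-tx)<.02)&(abs(y-ty)<.1)&(abs(y-ty)>.022)&(z>t[2]+.02)&(z<t[2]+.055)
    if s.sum()>20:
        zz=np.median(z[s]); s&=abs(z-zz)<.004
        print(n,'handle',s.sum(),'x mid',(np.percentile(x[s],2)+np.percentile(x[s],98))/2,'y range',np.percentile(y[s],[1,99]),'topz',zz,'slope',np.polyfit(y[s],x[s],1)[0], 'zslope',np.polyfit(y[s],z[s],1)[0])
    hz=t[2]+.035
    for nm,y0 in(('lead',.05),('trail',-.05)):
        s=(abs(y-ty-y0)<.014)&(x-tx>.035)&(x-tx<.085)&(abs(z-(hz-.05))<.006)
        if s.sum()>5: print(n,nm,s.sum(),'x',np.percentile(x[s],[3,97]).round(4),'y',np.percentile(y[s],[3,97]).round(4),'z',np.median(z[s]).round(4))
    s=(abs(x)<.02)&(y>-.1)&(y<.03)&(z>.174)&(z<.19); 
    if s.sum()>20: print(n,'bar',s.sum(),'x',np.percentile(x[s],[2,50,98]).round(4),'z',np.median(z[s]))
E
python3 meas.py
```

```text
12.45 [ 0.4714 -0.2403  0.2632] [-0.4   0.68 -6.56] [-0.124  0.059 -0.041] 
 [[ 1.000e-04 -3.590e-02  9.994e-01]
 [ 7.000e-04  9.994e-01  3.590e-02]
 [-1.000e+00  6.000e-04  1.000e-04]]
tool yaw 2.058187129210802
tool in standB -0.09874061020461887 -0.03723473841599555
top handle 215 x mid -0.10013633211149958 y range [-0.01510394  0.03892927] topz 0.30395997838424516 slope -0.004097338768636087 zslope 0.009804709883587783
top lead 79 x [-0.0531 -0.0312] y [0.0089 0.0213] z 0.2447
top trail 63 x [-0.053 -0.037] y [-0.0918 -0.0793] z 0.245
top bar 191 x [-0.0058 -0.0008  0.004 ] z 0.18359579675096593
side handle 140 x mid -0.09819077102968657 y range [-0.10358362  0.04194767] topz 0.3021728230238957 slope -0.0024787054895124097 zslope -0.009340568928549635
side lead 40 x [-0.0521 -0.0299] y [0.01   0.0243] z 0.2433
side trail 26 x [-0.0502 -0.0309] y [-0.0914 -0.0765] z 0.2432
side bar 91 x [-0.0041 -0.0001  0.0058] z 0.181141641147328
```

Measured: hooks are 56–57 mm above B's bar, and the basket is level and in line. I need 41 mm forward. I'll drop 22 mm first so that the tray passes below the lip, then go forward.

>>> step_arm([
  [-1,0.004,-0.001,0,0],
  [-1,0.011,-0.003,0,0],
  [-1,0.018,-0.003,0,0],
  [-1,0.022,-0.003,0,0],
  [-1,0.022,-0.003,0.003,0],
  [-1,0.022,-0.003,0.01,0],
  [-1,0.022,-0.003,0.019,0],
  [-1,0.022,-0.003,0.028,0],
  [-1,0.022,-0.003,0.036,0],
  [-1,0.022,-0.003,0.041,0],
  [-1,0.022,-0.003,0.041,0],
  [-1,0.022,-0.003,0.041,0],
])

```text
time_s: 14.05
tool_pos: [0.5118, -0.2432, 0.2412]
tool_rot: [159.1, 90.0, 161.0]
force: [1.0, 1.0, -6.3]
grip_width: 0.0136
```

```bash
python3 meas.py; python3 - <<'E'
import cv2
a=cv2.imread('pics/side_m.png')[130:300,250:450]; cv2.imwrite('pics/s5.png',cv2.resize(a,None,fx=3.5,fy=3.5,interpolation=cv2.INTER_CUBIC))
E
```

```text
14.05 [ 0.5118 -0.2432  0.2412] [ 1.05  0.98 -6.27] [-0.089  0.04  -0.027] 
 [[-4.000e-04 -3.360e-02  9.994e-01]
 [ 1.000e-04  9.994e-01  3.360e-02]
 [-1.000e+00  1.000e-04 -4.000e-04]]
tool yaw 1.9266406612869562
tool in standB -0.058473733131515604 -0.04147131611103577
top handle 201 x mid -0.06033528766618693 y range [-0.01911152  0.03578605] topz 0.2824752499232795 slope 0.0052110958190682575 zslope 0.002689964169125441
top lead 78 x [-0.0128  0.0096] y [0.0038 0.0175] z 0.2226
top trail 71 x [-0.0125  0.008 ] y [-0.0967 -0.0828] z 0.2231
top bar 256 x [-0.0139 -0.0031  0.0038] z 0.18268221916376504
side handle 126 x mid -0.05752344086543768 y range [-0.10789312  0.03732526] topz 0.27973193478352165 slope -0.02248994768221762 zslope -0.0016327813185693823
side lead 29 x [-0.0104  0.0107] y [0.006  0.0192] z 0.2208
side trail 29 x [-0.0103  0.011 ] y [-0.0936 -0.0802] z 0.2212
side bar 111 x [-0.0122 -0.0086  0.0056] z 0.18057049230190592
```

View pics/s5.png

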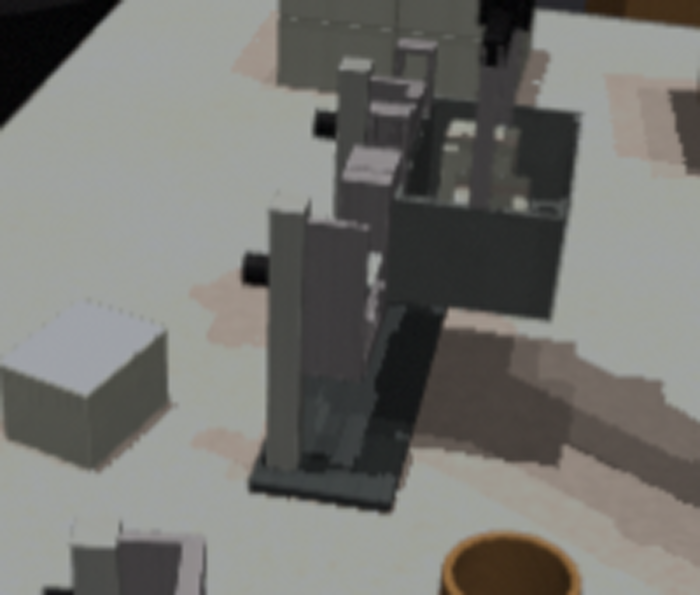

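Side crop: hooks sit above the bar at (400,90), leading hook short of the keeper lip at (370,165), tray clear and cartons inside. Hook centres are within 1 mm of the bar line. Lowering.

>>> step_arm([
  [-1,0.003,0,0.0005,0],
  [-1,0.008,0,0.0005,0],
  [-1,0.014,0,0.0005,0],
  [-1,0.02,0,0.0005,0],
  [-1,0.025,0,0.0005,0],
  [-1,0.028,0,0.0005,0],
  [-1,0.029,0,0.0005,0],
  [-1,0.029,0,0.0005,0],
])

```text
time_s: 15.15
tool_pos: [0.5127, -0.2431, 0.2123]
tool_rot: [-2.6, 90.0, -0.6]
force: [-0.2, -0.4, -6.9]
grip_width: 0.0138
```

>>> step_arm([
  [-1,0.001,0,0,0],
  [-1,0.002,0,0,0],
  [-1,0.003,0,0,0],
  [-1,0.003,0,0,0],
])

```text
time_s: 15.65
tool_pos: [0.5126, -0.243, 0.2091]
tool_rot: [143.7, 90.0, 145.6]
force: [-0.1, -0.1, -6.7]
grip_width: 0.0135
```

>>> step_arm([
  [-1,0.0005,0,0,0],
  [-1,0.001,0,0,0],
  [-1,0.001,0,0,0],
])

```text
time_s: 16.02
tool_pos: [0.5126, -0.243, 0.2082]
tool_rot: [100.7, 90.0, 102.7]
force: [-0.4, 0.2, -6.0]
grip_width: 0.0136
```

>>> step_arm([
  [-1,0.0005,0,0,0],
  [-1,0.001,0,0,0],
  [-1,0.001,0,0,0],
])

```text
time_s: 16.4
tool_pos: [0.5126, -0.243, 0.2072]
tool_rot: [109.5, 90.0, 111.5]
force: [-0.1, -0.8, -6.1]
grip_width: 0.0135
```

>>> step_arm([
  [-1,0.0005,0,0,0],
  [-1,0.001,0,0,0],
  [-1,0.001,0,0,0],
])

```text
time_s: 16.77
tool_pos: [0.5126, -0.243, 0.2067]
tool_rot: [52.8, 90.0, 54.7]
force: [-2.7, 1.1, -2.2]
grip_width: 0.0139
```

>>> step_arm([
  [-1,0.0005,0,0,0],
  [-1,0.0005,0,0,0],
])

```text
time_s: 17.02
tool_pos: [0.5125, -0.2431, 0.2065]
tool_rot: [73.9, 90.0, 75.8]
force: [-5.1, 2.4, 3.1]
grip_width: 0.0137
```

```bash
python3 meas.py
```

```text
17.025 [ 0.5125 -0.2431  0.2065] [-5.09  2.4   3.15] [ 0.361  0.931 -0.028] 
 [[ 1.000e-04 -3.390e-02  9.994e-01]
 [ 5.000e-04  9.994e-01  3.390e-02]
 [-1.000e+00  5.000e-04  2.000e-04]]
tool yaw 1.9407397926462935
tool in standB -0.05779724024450543 -0.04133778171683035
top handle 189 x mid -0.059221778952224115 y range [-0.01798747  0.03556838] topz 0.2479308257787748 slope 0.02068330467778796 zslope -0.016731498292210493
top lead 68 x [-0.0118  0.0094] y [0.0054 0.0172] z 0.1885
top trail 74 x [-0.0114  0.0099] y [-0.0976 -0.083 ] z 0.1884
top bar 310 x [-0.0117 -0.0011  0.0098] z 0.18472726838080494
side handle 133 x mid -0.05783281290217138 y range [-0.10912057  0.03707336] topz 0.2454495490843604 slope -0.03269344007256341 zslope -0.012636789183628651
side trail 29 x [-0.0093  0.0117] y [-0.0941 -0.0791] z 0.1863
side bar 144 x [-0.0114 -0.0006  0.0117] z 0.18157509040962438
```

Bar felt at TCP reading ≈0.207 (contact about 9 N, hooks' bridges on the bar by depth too). I'll ease off 1 mm and check the sideways force.

>>> step_arm([
  [-1,-0.0005,0,0,0],
  [-1,-0.001,0,0,0],
  [-1,-0.001,0,0,0],
])

```text
time_s: 17.5
tool_pos: [0.5126, -0.2431, 0.2066]
tool_rot: [-173.5, 90.0, -171.5]
force: [-3.2, 1.1, 0.3]
grip_width: 0.0137
```

>>> step_arm([
  [-1,-0.0005,0,0,0],
  [-1,-0.0005,0,0,0],
  [-1,-0.0005,0,0,0],
])

```text
time_s: 17.88
tool_pos: [0.5128, -0.2431, 0.2068]
tool_rot: [-91.9, 90.0, -89.9]
force: [-0.3, -0.3, -4.7]
grip_width: 0.0136
```

>>> step_arm([
  [-1,-0.0003,0.002,0,0],
  [-1,-0.0003,0.005,0,0],
  [-1,-0.0003,0.009,0,0],
  [-1,-0.0003,0.013,0,0],
  [-1,-0.0003,0.017,0,0],
  [-1,-0.0003,0.02,0,0],
  [-1,-0.0003,0.02,0,0],
])

```text
time_s: 18.75
tool_pos: [0.5121, -0.2226, 0.2076]
tool_rot: [59.0, 90.0, 61.0]
force: [-0.8, -0.4, -6.0]
grip_width: 0.0135
```

>>> step_arm([
  [-1,0,0.002,0,0],
  [-1,0,0.005,0,0],
  [-1,0,0.009,0,0],
  [-1,0,0.013,0,0],
  [-1,0,0.016,0,0],
  [-1,0,0.018,0,0],
  [-1,0,0.018,0,0],
])

```text
time_s: 19.62
tool_pos: [0.5114, -0.2048, 0.2075]
tool_rot: [47.9, 90.0, 49.9]
force: [0.1, 0.3, -6.6]
grip_width: 0.0134
```

```bash
python3 meas.py
```

```text
19.625 [ 0.5114 -0.2048  0.2075] [ 0.11  0.3  -6.57] [-0.096  0.061  0.025] 
 [[ 1.000e-04 -3.440e-02  9.994e-01]
 [ 2.000e-04  9.994e-01  3.440e-02]
 [-1.000e+00  2.000e-04  1.000e-04]]
tool yaw 1.9694768202095303
tool in standB -0.05762415687287443 -0.003090846150677692
top handle 194 x mid -0.05862479648879082 y range [0.02032944 0.07396735] topz 0.248538610253482 slope 0.0006984890971312408 zslope -0.011893300193530434
top trail 58 x [-0.0128  0.0105] y [-0.0561 -0.0449] z 0.1893
top bar 191 x [-0.0111 -0.0007  0.0105] z 0.1839944246085251
side handle 144 x mid -0.057957202733133206 y range [-0.07010837  0.07619655] topz 0.24654140155728388 slope -0.024132769173788326 zslope -0.013337361875874337
side trail 24 x [-0.0102  0.01  ] y [-0.055  -0.0424] z 0.1873
side bar 134 x [-0.0111  0.0003  0.0117] z 0.1816088386080791
```

Riding just above the bar with the weight in the hand, leading hook entering under the keeper. About 12 mm to the stop.

>>> step_arm([
  [-1,0.0003,0.002,0,0],
  [-1,0.0003,0.004,0,0],
  [-1,0.0003,0.006,0,0],
  [-1,0.0003,0.008,0,0],
  [-1,0.0003,0.008,0,0],
])

```text
time_s: 20.35
tool_pos: [0.5112, -0.1967, 0.2073]
tool_rot: [64.8, 90.0, 66.8]
force: [-0.3, 0.1, -6.4]
grip_width: 0.0136
```

>>> step_arm([
  [-1,0,0.0005,0,0],
  [-1,0,0.001,0,0],
  [-1,0,0.001,0,0],
])

```text
time_s: 20.72
tool_pos: [0.5111, -0.1961, 0.2072]
tool_rot: [48.4, 90.0, 50.4]
force: [0.0, -0.8, -6.5]
grip_width: 0.0134
```

>>> step_arm([
  [-1,0,0.0005,0,0],
  [-1,0,0.001,0,0],
  [-1,0,0.001,0,0],
])

```text
time_s: 21.1
tool_pos: [0.5111, -0.195, 0.2073]
tool_rot: [60.7, 90.0, 62.6]
force: [-0.5, 0.4, -6.3]
grip_width: 0.014
```

>>> step_arm([
  [-1,0,0.0005,0,0],
  [-1,0,0.001,0,0],
  [-1,0,0.001,0,0],
])

```text
time_s: 21.48
tool_pos: [0.511, -0.194, 0.2072]
tool_rot: [57.8, 90.0, 59.8]
force: [-0.9, 0.1, -7.0]
grip_width: 0.0139
```

>>> step_arm([
  [-1,0,0.0005,0,0],
  [-1,0,0.001,0,0],
  [-1,0,0.001,0,0],
])

```text
time_s: 21.85
tool_pos: [0.511, -0.1933, 0.2073]
tool_rot: [-66.0, 90.0, -64.1]
force: [-0.7, -0.1, -6.1]
grip_width: 0.0137
```

>>> step_arm([
  [-1,0,0.0005,0,0],
  [-1,0,0.001,0,0],
  [-1,0,0.001,0,0],
])

```text
time_s: 22.22
tool_pos: [0.5108, -0.193, 0.2075]
tool_rot: [-80.9, 89.9, -79.0]
force: [-0.9, -3.0, -5.1]
grip_width: 0.0135
```

>>> step_arm([
  [-1,0,0.0005,0,0],
  [-1,0,0.0005,0,0],
  [-1,0,0.0005,0,0],
])

```text
time_s: 22.6
tool_pos: [0.5107, -0.1929, 0.2075]
tool_rot: [-85.8, 89.9, -83.9]
force: [-0.9, -5.5, -4.3]
grip_width: 0.0134
```

Stop felt: −5.5 N along y and the travel has stalled. I'll ease the push off, lower onto the bar and confirm the position.

>>> step_arm([
  [-1,0,-0.0008,0,0],
  [-1,0.0003,-0.0008,0,0],
  [-1,0.0006,-0.0008,0,0],
  [-1,0.0009,-0.0008,0,0],
  [-1,0.0009,-0.0008,0,0],
])

```text
time_s: 23.22
tool_pos: [0.511, -0.1931, 0.2068]
tool_rot: [-51.3, 89.9, -49.3]
force: [-2.3, -5.6, -1.7]
grip_width: 0.0134
```

```bash
python3 meas.py;  python3 - <<'E'
import cv2
a=cv2.imread('pics/side_m.png')[130:300,250:450]; cv2.imwrite('pics/s6.png',cv2.resize(a,None,fx=3.5,fy=3.5,interpolation=cv2.INTER_CUBIC))
E
```

```text
23.225 [ 0.511  -0.1931  0.2068] [-2.31 -5.57 -1.68] [-1.228  0.45  -0.137] 
 [[ 6.000e-04 -3.340e-02  9.994e-01]
 [-7.000e-04  9.994e-01  3.340e-02]
 [-1.000e+00 -7.000e-04  5.000e-04]]
tool yaw 1.9144228813550066
tool in standB -0.0576874974059645 0.008675960445855408
top handle 191 x mid -0.05897019329084632 y range [0.03217557 0.08572373] topz 0.24800333542663489 slope -0.016790388360131987 zslope -0.02177687782471766
top trail 38 x [-0.0063  0.0105] y [-0.0417 -0.0323] z 0.1888
top bar 137 x [-0.0101 -0.0011  0.0096] z 0.18374787652461577
side handle 147 x mid -0.05765212646479801 y range [-0.05602058  0.08745618] topz 0.24565799697581814 slope -0.014846866405565349 zslope -0.015930193824133423
side trail 26 x [-0.0101  0.0113] y [-0.044 -0.029] z 0.1869
side bar 136 x [-0.0113 -0.0004  0.0118] z 0.18169697687438896
```

View pics/s6.png

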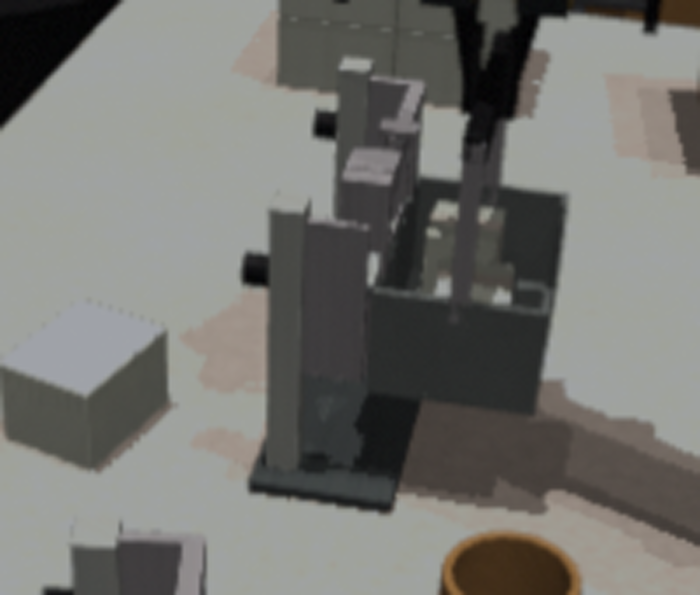

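Picture: leading hook hidden under the keeper at (370,165), trailing hook on the bar at (400,125), cartons in the tray. The hook-derived handle y is about +0.013, as it should be at home. The remaining push on the stop is friction, so I'll back off slightly before opening.

>>> step_arm([
  [-1,-0.0003,-0.0005,0,0],
  [-1,-0.0003,-0.001,0,0],
  [-1,-0.0003,-0.001,0,0],
])

```text
time_s: 23.7
tool_pos: [0.5111, -0.1932, 0.2068]
tool_rot: [58.7, 90.0, 60.6]
force: [-1.5, -4.6, -3.1]
grip_width: 0.0135
```

>>> step_arm([
  [-1,0,-0.0003,0,0],
  [-1,0,-0.0003,0,0],
  [-1,0,-0.0003,0,0],
  [-1,0,-0.0003,0,0],
])

```text
time_s: 24.2
tool_pos: [0.5111, -0.1933, 0.2067]
tool_rot: [77.7, 90.0, 79.7]
force: [-1.9, -2.4, -1.8]
grip_width: 0.0136
```

>>> step_arm([
  [-1,0.0002,0,0,0],
  [-0.6,0.0002,0,0,0],
  [-0.4,0.0002,0,0,0],
  [-0.2,0.0002,0,0,0],
  [0,0.0002,0,0,0],
  [0,0.0002,0,0,0],
  [0,0.0002,0,0,0],
  [0,0.0002,0,0,0],
  [0,0.0002,0,0,0],
])

```text
time_s: 25.32
tool_pos: [0.511, -0.1937, 0.2065]
tool_rot: [41.8, 90.0, 43.8]
force: [0.1, 0.7, 0.3]
grip_width: 0.0435
```

```bash
python3 meas.py; python3 -c "from h import *; tips(1.85)" | head -14;  python3 - <<'E'
import cv2
a=cv2.imread('pics/side_m.png')[130:300,250:450]; cv2.imwrite('pics/s7.png',cv2.resize(a,None,fx=3.5,fy=3.5,interpolation=cv2.INTER_CUBIC))
E
```

```text
25.325 [ 0.511  -0.1937  0.2065] [0.14 0.7  0.35] [-0.09   0.057 -0.014] 
 [[ 1.000e-04 -3.400e-02  9.994e-01]
 [ 1.000e-04  9.994e-01  3.400e-02]
 [-1.000e+00  1.000e-04  1.000e-04]]
tool yaw 1.9511134642100894
tool in standB -0.05768296684575497 0.008094642711857447
top handle 187 x mid -0.06422628104925363 y range [0.03198905 0.08559556] topz 0.24564800777917345 slope 0.014672616942586725 zslope -0.018505784874006045
top lead 6 x [-0.0152 -0.0151] y [0.0576 0.0675] z 0.1891
top trail 14 x [0.0022 0.0065] y [-0.0412 -0.0326] z 0.1892
top bar 47 x [-0.003   0.0026  0.0068] z 0.18403370897519933
side handle 162 x mid -0.06327094287029326 y range [-0.059546    0.08749507] topz 0.24319014397439692 slope -0.0027952458688881962 zslope -0.006349135282892141
side lead 9 x [-0.0136 -0.0117] y [0.0541 0.0695] z 0.1906
side trail 27 x [-0.0134  0.0083] y [-0.0457 -0.0302] z 0.1866
side bar 131 x [-0.0138 -0.0009  0.0096] z 0.1815874002550717
25.425 [ 0.511  -0.1937  0.2065] 0.043486409687429325 [ 0.1 -1.   0.3]
0.225 20 x [-0.0297  0.0221  0.0304] side fingers [(np.int64(8), [-0.03, -0.024]),
[... 724 characters left out ...]
]
0.26 32 x [-0.0309  0.0218  0.0338] side fingers [(np.int64(15), [-0.031, -0.022]), (np.int64(17), [0.022, 0.033])]
0.265 34 x [-0.0332  0.0218  0.0349] side fingers [(np.int64(16), [-0.033, -0.022]), (np.int64(18), [0.022, 0.035])]
0.27 47 x [-0.033   0.0217  0.0355] side fingers [(np.int64(22), [-0.033, -0.021]), (np.int64(25), [0.022, 0.035])]
0.275 42 x [-0.0347  0.0217  0.0359] side fingers [(np.int64(20), [-0.034, -0.021]), (np.int64(22), [0.022, 0.036])]
0.28 38 x [-0.0361  0.0267  0.0379] side fingers [(np.int64(17), [-0.036, -0.026]), (np.int64(21), [0.027, 0.038])]
0.285 33 x [-0.0376 -0.0255  0.0383] side fingers [(np.int64(18), [-0.037, -0.025]), (np.int64(15), [0.027, 0.038])]
```

View pics/s7.png

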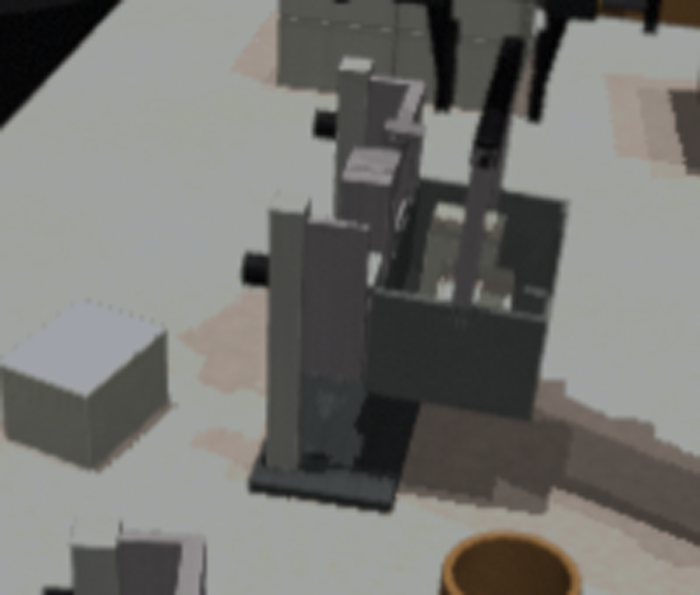

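Fingers are open around the free handle (at (500,90)), and the basket hangs with the expected 2° lean and the same y. Lifting straight off.

>>> step_arm([
  [0,-0.01,0,0,0],
  [0,-0.03,0,0,0],
  [0,-0.055,0,0,0],
  [0,-0.085,0,0,0],
  [0,-0.115,0,0,0],
  [0,-0.14,0,0,0],
  [0,-0.15,0,0,0],
  [0,-0.15,0,0,0],
  [0,-0.15,0,0,0],
])

```text
time_s: 26.6
tool_pos: [0.5106, -0.1935, 0.3554]
tool_rot: [165.4, 89.9, 167.3]
force: [0.3, 0.3, -0.3]
grip_width: 0.0438
```

```bash
python3 - <<'E'
from h import *
M=monitor.get_obs(); print(M['time_s'],M['tool_pos'],M['force'])
r=np.radians(1.85); ex=np.array([np.cos(r),np.sin(r)]); ey=np.array([-ex[1],ex[0]]); O=np.array([.5689,-.1999])
for n in('top','side'):
    im,d=shot(n,f'{n}_end.png'); W=cloud(n,d); P=W[d>0]
    q=P[:,:2]-O; x=q@ex;y=q@ey;z=P[:,2]
    s=(z>.236)&(z<.25)&(abs(x+.063)<.03)&(abs(y)<.12)
    print(n,'handle',s.sum(),'x',np.percentile(x[s],[2,98]).round(4),'y',np.percentile(y[s],[1,99]).round(4),'z',np.median(z[s]))
    s=(abs(y+.037)<.015)&(abs(x)<.02)&(z>.178)&(z<.2); print(' trail hook z',np.percentile(z[s],[50,95]).round(4))
    s=(z>.2)&(z<.22)&(abs(x)<.02)&(y>0)&(y<.12); print(' lip y',np.percentile(y[s],[1,99]).round(4))
    for t in('carton1_mid','tape_roll_mid','white_box_mid','stapler_mid'):
        for g in regions_of(n,t)[:2]:
            k=g['pixels']&(d>0); print(' ',t,round(g['p'],2),k.sum(),np.median(W[k],0).round(3))
a=cv2.imread('pics/side_end.png')[130:300,250:450]; cv2.imwrite('pics/s8.png',cv2.resize(a,None,fx=3.5,fy=3.5,interpolation=cv2.INTER_CUBIC))
E
```

```text
26.6 [ 0.51058077 -0.19346063  0.35544803] [ 0.3293551   0.347831   -0.34020784]
top handle 332 x [-0.0712 -0.0575] y [-0.016   0.0855] z 0.24548001770804656Traceback (most recent call last):
  File "<stdin>", line 9, in <module>
    return _quantile_unchecked(
        a, q, axis, out, overwrite_input, method, keepdims, weights)
    return _ureduce(a,
                    func=_quantile_ureduce_func,
    ...<5 lines>...
                    overwrite_input=overwrite_input,
                    method=method)
    r = func(a, **kwargs)
    result = _quantile(arr,
                       quantiles=q,
    ...<2 lines>...
                       out=out,
                       weights=wgt)
    slices_having_nans = np.isnan(arr[-1, ...])
                                  ~~~^^^^^^^^^
IndexError: index -1 is out of bounds for axis 0 with size 0
```

```bash
python3 - <<'E'
from h import *
r=np.radians(1.85); ex=np.array([np.cos(r),np.sin(r)]); ey=np.array([-ex[1],ex[0]]); O=np.array([.5689,-.1999])
pc=lambda a,p: np.percentile(a,p).round(4) if len(a)>3 else None
for n in('top','side'):
    im,d=shot(n,f'{n}_end.png'); W=cloud(n,d); P=W[d>0]
    q=P[:,:2]-O; x=q@ex;y=q@ey;z=P[:,2]
    s=(z>.236)&(z<.25)&(abs(x+.063)<.03)&(abs(y)<.12)
    print(n,'handle',s.sum(),'x',pc(x[s],[2,98]),'y',pc(y[s],[1,99]),'z',pc(z[s],50),'slope',np.polyfit(y[s],x[s],1)[0])
    s=(abs(y+.037)<.015)&(abs(x)<.02)&(z>.178)&(z<.2); print(' trail hook z',pc(z[s],[50,95]))
    s=(z>.2)&(z<.22)&(abs(x)<.02)&(y>0)&(y<.12); print(' lip y',pc(y[s],[1,99]))
    for t in('carton1_mid','tape_roll_mid','white_box_mid','stapler_mid'):
        for g in regions_of(n,t)[:2]:
            k=g['pixels']&(d>0); print(' ',t,round(g['p'],2),k.sum(),np.median(W[k],0).round(3) if k.any() else '')
a=cv2.imread('pics/side_end.png')[130:300,250:450]; cv2.imwrite('pics/s8.png',cv2.resize(a,None,fx=3.5,fy=3.5,interpolation=cv2.INTER_CUBIC))
E
```

```text
top handle 326 x [-0.0711 -0.0579] y [-0.0161  0.0854] z 0.2456 slope 0.009900523871747268
 trail hook z None
 lip y [0.0431 0.0817]
  carton1_mid 0.66 181 [ 0.528 -0.211  0.129]
  tape_roll_mid 0.57 233 [ 0.448 -0.007  0.047]
  tape_roll_mid 0.56 2071 [ 0.594 -0.155  0.012]
  white_box_mid 0.62 1147 [ 0.74  -0.135  0.059]
  white_box_mid 0.31 281 [ 0.514 -0.158  0.131]
  stapler_mid 0.78 669 [0.736 0.092 0.037]
  stapler_mid 0.42 1151 [ 0.739 -0.135  0.059]
side handle 247 x [-0.07   -0.0566] y [-0.0594  0.0871] z 0.2437 slope -0.0010217670956172917
 trail hook z [0.1849 0.1873]
 lip y [0.0439 0.085 ]
  carton1_mid 0.79 196 [ 0.532 -0.211  0.128]
  tape_roll_mid 0.59 1532 [0.454 0.01  0.027]
  white_box_mid 0.89 1681 [ 0.739 -0.109  0.048]
```

View pics/s8.png

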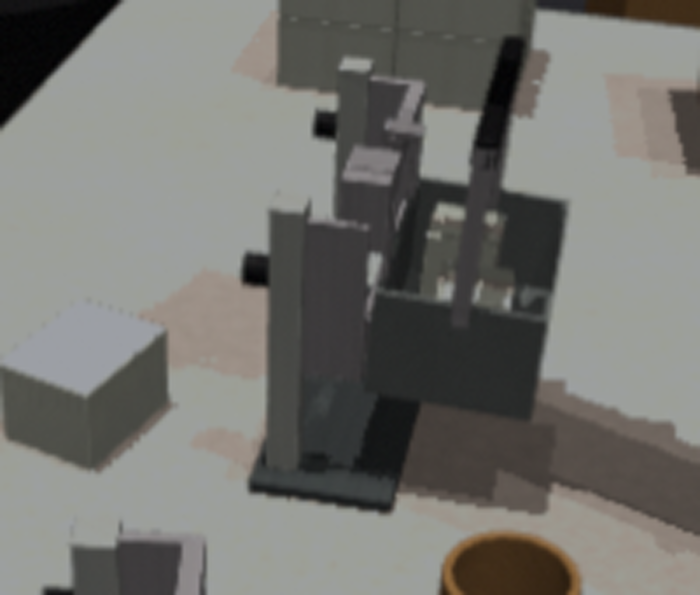

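The basket hangs home: handle y is about 0.013 relative to the lip, and both cartons are in. The bystanders I found are where they were, and the gripper is clear.

```bash
python3 -c "from h import *; print(env.sign_off(), monitor.get_obs()['time_s'])"
```

```text
the job is handed in; nothing more can be done
the job is handed in; nothing more can be done
```

The basket is off stand A and hangs by both hooks on stand B's bar, under the keeper and against the stop. I handed the job in at about 27 s of the 56 s allowed; the hand-in reports no verdict.

- **First grip missed:** the fingers first closed above the handle on nothing. Depth images showed the real fingertips about 38 mm higher than the reported tool pose implies. I reopened, went lower and gripped at 13.5 mm opening.
- **Bar:** I felt it at about 0.183 m, roughly 7 mm below nominal, with at most about 9–10 N of contact.
- **Stop:** I slid the basket with its weight in the hand until the hook touched the stop at about 5.5 N, eased the push off, then opened and lifted clear.
- **Last checks:**
  - Handle at y ≈ +13 mm on the stand.
  - Basket leaning about 2°, in line with the bar.
  - Trailing hook on the bar. The leading hook is hidden under the keeper, so I judged it from the handle's position.
  - Both cartons look to be inside, though the network reports only one clearly.
  - Gripper clear of everything.
- **Bystanders:** the white box is unmoved in both cameras. The tape roll is unmoved in the side view; in the top view it is partly hidden and its reading scatters by about 20 mm. The stapler was found only in the top view, unmoved to about 3 mm; the side view missed it.

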